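# Load a print sheet into the rack and lock it

### The job

Slide the steel sheet with the grey bracket still stuck on it fully home into the rack, on the higher of the two empty pairs of rails if the bracket clears the sheet stored above there, otherwise on the lower pair. Then lock the rack: pull the knob on its roof up, turn it clockwise until its pin meets the closing notch, push it fully back down there and let go. Do not knock over the glue stick or the jar.

Things in the scene. Friction and masses are not known exactly. Their poses are not given: they have to be found in the camera images.
- sheet_handle (a point): Centre of the upright black grip of the loose steel sheet, where to grasp it: 36 long (x) x 12 thick (y) x 40 high, this point 24 mm above the sheet's underside, on a tongue 36 wide. Axes are the sheet's: x from the grip over the sheet and on into the rack, y left, z up. The sheet's front edge is 60 mm, its rear edge 190 mm ahead (+x).
- sheet: The loose sheet, 130 x 130 x 4 mm; origin at its underside's centre, 125 mm ahead of and 24 mm below sheet_handle. About 0.15 kg, balance point 15 mm behind the origin: it may sag when lifted by the grip. The bracket on it is 50 wide, its top 44 mm above the underside. The right (-y) edge has a notch 17 deep, from x = 19 to 57 mm, for the lock's blade.
- rack: Fixed aluminium rack, 160 deep (x) x 170 wide (y) x 213 high, with a roof. Origin on the table at the centre of its open front; x points inward (the way sheets slide), y left, z up. The lock stands on an ear at its right side near the rear.
- rail_low_mouth (a point): Lowest pair of rails, empty: point midway between the rails in the rack's front plane, level with the ledges' top; rack's axes. Channels: ledges from 12 mm inside, side walls with 3 mm play each side of the sheet, from 42 mm inside a lip 3 mm above the sheet. Lead-ins forgive 4 mm. A bar stops the rear edge 142 mm inside. Heights vary.
- rail_mid_mouth (a point): The same point of the next pair of rails, also empty, of the same shape, 35 to 50 mm above the lowest.
- rail_top_mouth (a point): The same point of the top pair, which holds a plain fixed sheet (its underside at this level, front edge 12 mm inside). The bracket clears it only if this point is more than 44 mm above rail_mid_mouth. From 44 to 54 mm either empty pair is accepted; above that only the middle, below only the lowest, which always has room.
- rail_low_home (a point): Where sheet_handle is when the sheet is fully home on the lowest pair: 48 mm in front of the rack, 24 mm above the ledges. Rack's axes.
- rail_mid_home (a point): Where sheet_handle is when the sheet is fully home on the middle pair: 48 mm in front of the rack, 24 mm above the ledges. Rack's axes.
- knob_grip (a point): Grip point of the lock's black wing knob on the roof: wing 42 long x 12 thick x 34 high; the point lies on the upright turning axis, 12 mm below the wing's top and 22 mm above its foot. Axes turn with the knob; the wing lies along x (within 0.05 rad), parallel to the rack's x at the start. A pin bars turning until the knob is pulled up 9 mm.
- lock_lift (a joint): Height of the knob in m: 0 = down (start), 0.013 = fully pulled up. Stays where left; moving it takes about 3 N. Away from the opening and closing places the pin rides on a rim, and the knob cannot go below about 0.008.
- lock_turn (a joint): Turn of the knob in rad, growing clockwise from above: 0 = open (start), 1.5 = end stop. The closing notch lies between 0.85 and 1.45, set differently each time: feel for it. The pin has 0.06 rad play each way in it. About 0.05 N m. A blade on the shaft swings into the sheet's notch; a sheet many mm short of home blocks it.
- glue_stick: Bystander: upright glue stick, 30 diameter x 94 high, origin at its foot.
- insert_jar: Bystander: closed jar, 47 diameter x 53 high, origin at its foot.

How it is judged:
On the way, in this order (a step that is already met when the one before it is completed fails the run):
1. the sheet is fully home on the right pair of rails, the lock still open (((x of sheet_handle in the frame of rail_mid_home above -0.006 m and y of sheet_handle in the frame of rail_mid_home between -0.006 and 0.006 m and z of sheet_handle in the frame of rail_mid_home between -0.005 and 0.005 m and z of rail_top_mouth in the frame of rail_mid_mouth above 0.044 m) or (x of sheet_handle in the frame of rail_low_home above -0.006 m and y of sheet_handle in the frame of rail_low_home between -0.006 and 0.006 m and z of sheet_handle in the frame of rail_low_home between -0.005 and 0.005 m and z of rail_top_mouth in the frame of rail_mid_mouth below 0.054 m)) and value of joint lock_turn below 0.3 rad), for 0.2 s.
2. the knob is pulled up (value of joint lock_lift above 0.009 m), for 0.05 s.
3. the knob is turned clockwise to the closing notch (value of joint lock_turn above 0.75 rad), for 0.05 s.
At the end, for the whole second after the job is handed in: The sheet lies home on the right pair of rails (grip within 6 mm of the home point along and across, 5 mm in height), at rest, the knob is turned past 0.75 rad and pushed down in the closing notch to within 3 mm (((x of sheet_handle in the frame of rail_mid_home above -0.006 m and y of sheet_handle in the frame of rail_mid_home between -0.006 and 0.006 m and z of sheet_handle in the frame of rail_mid_home between -0.005 and 0.005 m and z of rail_top_mouth in the frame of rail_mid_mouth above 0.044 m) or (x of sheet_handle in the frame of rail_low_home above -0.006 m and y of sheet_handle in the frame of rail_low_home between -0.006 and 0.006 m and z of sheet_handle in the frame of rail_low_home between -0.005 and 0.005 m and z of rail_top_mouth in the frame of rail_mid_mouth below 0.054 m)) and value of joint lock_turn above 0.75 rad and value of joint lock_lift below 0.003 m and linear speed of sheet below 0.02 m/s); the robot touches nothing.
It fails at once if the glue stick is knocked over (angle between glue_stick's own z axis and vertical above 0.6 rad).
It fails at once if the jar is knocked over (angle between insert_jar's own z axis and vertical above 0.6 rad).
It also fails if it takes over 64 s, if anything falls off the work surface, if the arm or the gripper's body presses on something with over 40 N, if the wrist force passes 120 N, or if a joint passes its speed limit or range.

### The arm

A 6-joint arm with a two-finger parallel gripper is mounted at the origin on the work surface; the furniture and walls round the work are solid. World frame = base frame: x ahead of the robot, y to its left, z up, the work surface at z = 0. Lengths are in m, angles in rad, forces in N, time in s.
With the tool pointing down it reaches from about 0.25 to 0.775 m from the base axis. Payload 4 kg.
Tool frame: the origin (TCP) lies at the centre of the arm's flange, where the gripper is bolted on; the fingertips stand 199 mm ahead of it and the grasp point (between the pads) lies 180 mm ahead of it (robot.tcp_to_tips is the z of the fingertips in the tool frame, in m); z points along the fingers, y is the line along which they close (so a half turn about z gives the same grasp; the last joint's range is limited). The gripper opens to 94 mm and grips with 3 to 60 N. Pads are 16 mm wide; open, the fingers measure 119 mm over their backs; the gripper's body (75 mm by 177 mm) begins 78 mm behind the grasp point.
Start: joints at [-1.341, 0.087, 1.371, -0, 1.684, -0.103], TCP at [0.18, -0.52, 0.405] pointing down, gripper open.
Joint ranges: [-3.1, 3.1], [-0.76, 2.03], [0.27, 2.55], [-1.08, 4.22], [0.17, 2.65], [-2.57, 2.57]. Speed limits (rad/s): [2.79, 2.79, 3.14, 3.14, 3.14, 3.14].

### API

Orientations are given as [roll, pitch, yaw] about the fixed x, y, z axes, in that order (R = Rz(yaw) Ry(pitch) Rx(roll)).
In Python, from bench import robot gives the robot as it stands.
- The arm moves only by the tool play_rows, never from a script. Its arguments are lists of equal length, an entry for each row: "translation": the shift along the tool's x, y, z scaled (see below), a list of three; "twist": the turn, a rotation vector about the tool's x, y, z scaled (see below), a list of three; "gripper": the opening, from -1 (shut) to 1 (fully open). A call has 1 to 8 rows; each row shifts and turns the commanded pose from where the row before left it, along the tool's axes as they then stand; what a row does not reach is not made up. The controller multiplies each number of a shift by 0.04 m and each number of a turn by 0.1 rad. A row lasts 1/10 s, in which the tool goes at most 50 mm and 8.59 degrees, less where a joint would pass 70% of its speed; a pose out of reach is approached as far as the arm can. A call with a number of a shift or a turn outside -1 to 1 is refused whole. A call with a gripper value outside its range is refused whole. The fingers move at their own pace and stop on an object; the grip force is fixed at half the most. Time passes only in rows, so rows that do not move let the fingers close. It gives the time, the measured TCP pose, the force, the opening and the grip force at its end, in the units of the state.
- robot.get_obs(): the state, without advancing time (a new reading comes with each control period).
- robot.snapshot(name): name is "scene" or "side" or "wrist"; returns the picture (480x640x3 uint8, red, green, blue); there is no depth.
- robot.camera_model(name): a dict with "camera_matrix" (3x3 intrinsics, pixels), "k1" (the pictures are not rectified: a ray, as slopes to the right and down, at radius r is drawn at 1 + k1 r^2 times it, then the intrinsics apply), "rvec" (rotation vector, rad) and "tvec" (3), from world to camera coordinates, as OpenCV has them. Camera axes: x right, y down, z forward; pixel columns grow to the right and rows downward; lengths in m; the calibration is good to about 2 mm. A picture is of the moment at which its call begins: read the wrist's pose just before it. camera_model takes no time and is no camera call; for the wrist camera it gives the pose at the moment of the call.
- robot.close_job(): hands the job in; it is judged then, once.
Trained networks look in the newest picture that a camera, given by its name, has taken for a name from the list of things; names that differ only in an ending like _2 or _b are one class to them, and where a whole thing is asked for, a point or a joint stands for the part that bears it (a point fixed in the world has none). Each returns a list of dicts, best first, with "score" (0 to 1); they miss things now and then, are a little off and sometimes report something else, mostly with a low value. They report only what shows in the picture. A call takes as long as a camera call.
- robot.recognise(name, camera): "centre" ([x, y, z] in m, in world coordinates, good to about 4 mm: the middle of the surface that is visible of it).
- robot.spot_point(name, camera): "centre" ([x, y, z] in m, in world coordinates, good to about 4 mm: a listed point, or the origin of a listed thing).
The state is a dict: "time": time; "joint_positions": joint angles; "qvel": joint speeds; "joint_torque": joint torques, N m; "tool_pos": TCP position; "ee_rot": TCP orientation; "wrist_force": force on the tool from outside, world axes, zero at the start; "wrist_torque": the same for the moment, N m; "width": finger opening in m; "finger_force": force on a finger pad.
Only numpy, scipy, OpenCV 4.12 (cv2) and the standard library are available. Lean on these libraries where they do the work, as an engineer would, in place of code of your own. Each camera call takes 0.05 s, during which the arm holds its last target. There are 200 camera calls.

## Working session

There is one attempt and no reset: what is moved stays moved. The work goes in short steps, Python scripts to look and compute and a tool call to move; the robot and the scene stay as the last step left them, time stands still between calls to the robot, and variables do not carry over. Pictures are saved under pics/ and viewed, at most 12 in all, crops included, and the job is handed in when it is done.

Besides the shell and the picture viewer there is one more tool, called after "Request:" as name(argument=value, ...), one argument or row to a line, values as JSON. play_rows: Moves the arm, as the interface text tells. Its arguments: {"type":"object","properties":{"translation":{"type":"array","items":{"type":"array","items":{"type":"number","minimum":-1,"maximum":1}}},"twist":{"type":"array","items":{"type":"array","items":{"type":"number","minimum":-1,"maximum":1}}},"gripper":{"type":"array","items":{"type":"number"}}},"required":["translation","twist","gripper"]}

```bash
mkdir -p pics
cat > h.py <<'E'
import numpy as np, cv2
from bench import robot
def snap(cam,fn=None):
    im=robot.snapshot(cam)
    if fn: cv2.imwrite('pics/'+fn,im[:,:,::-1])
    return im
def pts(cam,names):
    for n in names:
        r=robot.spot_point(n,cam)
        print(cam,n,[(np.round(d['centre'],4).tolist(),round(d['score'],2)) for d in r[:3]])
E
python3 - <<'E'
from h import *
o=robot.get_obs(); print(o['time'],o['tool_pos'],o['ee_rot'],o['width'])
N=['sheet_handle','sheet','rack','rail_low_mouth','rail_mid_mouth','rail_top_mouth','rail_low_home','rail_mid_home','knob_grip','glue_stick','insert_jar']
for c in ['scene','side']:
    snap(c,c+'1.png'); pts(c,N)
print(robot.get_obs()['time'])
E
```

```text
0.0 [ 0.17965921 -0.51971173  0.40351636] [-3.13944231e+00 -2.54580632e-04  3.32825797e-01] 0.09402940566048622
scene sheet_handle [([0.4408, 0.1295, 0.0247], 0.77)]
scene sheet [([0.4452, 0.0071, 0.0005], 0.98)]
scene rack [([0.5047, -0.1831, -0.0007], 0.93)]
scene rail_low_mouth []
scene rail_mid_mouth []
scene rail_top_mouth []
scene rail_low_home [([0.5007, -0.1851, 0.1304], 0.56)]
scene rail_mid_home []
scene knob_grip [([0.4307, -0.3165, 0.2616], 0.64), ([0.5081, -0.1855, -0.003], 0.41)]
scene glue_stick [([0.4296, -0.4524, 0.0009], 0.93)]
scene insert_jar [([0.3556, -0.4425, 0.0005], 0.85)]
side sheet_handle []
side sheet [([0.4478, 0.0073, 0.0037], 0.74)]
side rack [([0.5051, -0.1881, 0.0018], 0.85)]
side rail_low_mouth []
side rail_mid_mouth []
side rail_top_mouth [([0.5054, -0.187, 0.1289], 0.83)]
side rail_low_home []
side rail_mid_home []
side knob_grip [([0.4351, -0.3145, 0.2623], 0.76)]
side glue_stick [([0.4269, -0.4545, 0.0009], 0.62)]
side insert_jar [([0.356, -0.4419, 0.0022], 0.59)]
1.2
```

View pics/scene1.png

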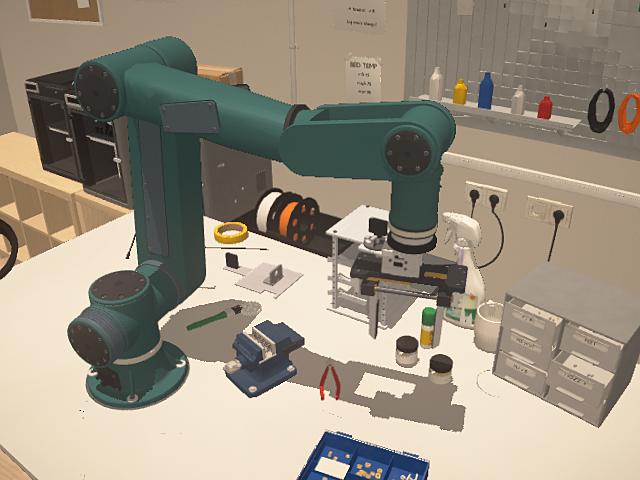

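View pics/side1.png

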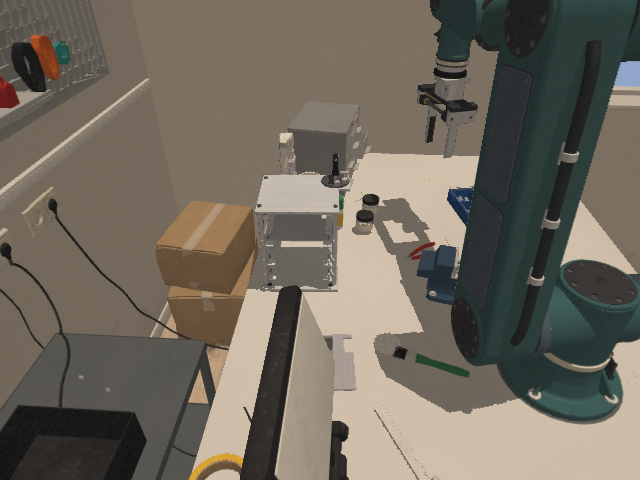

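Run:
```python
from h import *
from scipy.spatial.transform import Rotation as R
im=cv2.imread('pics/side1.png')[165:300,240:360]
cv2.imwrite('pics/sidecrop.png',cv2.resize(im,None,fx=5,fy=4.4,interpolation=cv2.INTER_CUBIC))
o=robot.get_obs();m=robot.camera_model('wrist')
Rc=cv2.Rodrigues(np.array(m['rvec'],float))[0];c=-Rc.T@np.array(m['tvec']).ravel()
Rt=R.from_euler('xyz',o['ee_rot']).as_matrix()
print('cam in tool',Rt.T@(c-o['tool_pos']));print('cam axes in tool (cols)\n',Rt.T@Rc.T);print(m['camera_matrix'],m['k1'])
s=robot.camera_model('side');Rs=cv2.Rodrigues(np.array(s['rvec'],float))[0];print('side pos',-Rs.T@np.array(s['tvec']).ravel(),s['camera_matrix'])
```

```text
cam in tool [0.07753728 0.00064562 0.02072339]
cam axes in tool (cols)
 [[-1.37427193e-04 -9.63016918e-01 -2.69440896e-01]
 [ 9.99999977e-01 -1.76103844e-04  1.19372346e-04]
 [-1.62407167e-04 -2.69440873e-01  9.63016921e-01]]
[[382.12801323   0.         319.82103034]
 [  0.         382.12801323 233.94303134]
 [  0.           0.           1.        ]] -0.05425671855482965
side pos [0.40329561 0.56647697 0.68755903] [[449.514849     0.         324.44709731]
 [  0.         449.514849   242.45672015]
 [  0.           0.           1.        ]]
```

View pics/sidecrop.png

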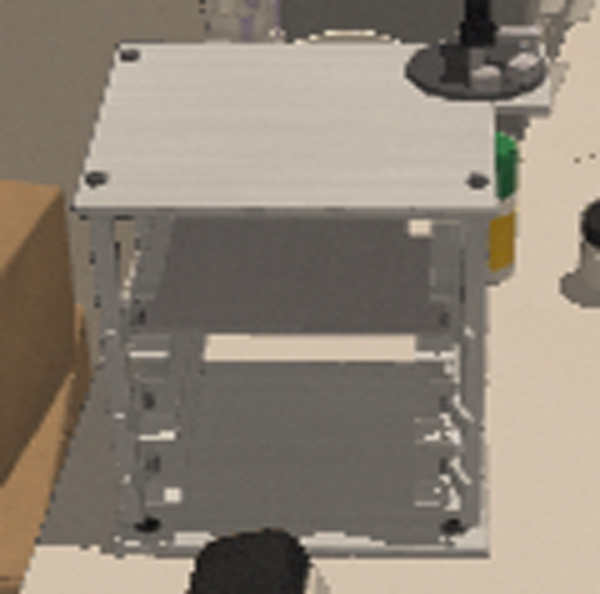

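The rack opens towards +y with three rail levels: ledges at crop rows of about 353, 435 and 495, and the top sheet's edge at about 332. The knob is on the roof at the right rear. I'll move to a tilted close look at the rack front.

```bash
cat >> h.py <<'E'
from scipy.spatial.transform import Rotation as R, Slerp
def rot(yaw,tilt=0,roll=0): # tool down, yaw; tilt about tool y then roll about tool x
    return R.from_euler('xyz',[np.pi,0,yaw])*R.from_rotvec([0,tilt,0])*R.from_rotvec([roll,0,0])
def plan(p1,r1,n,p0=None,r0=None):
    o=robot.get_obs()
    p0=np.array(o['tool_pos'] if p0 is None else p0); r0=R.from_euler('xyz',o['ee_rot']) if r0 is None else r0
    S=Slerp([0,1],R.concatenate([r0,r1])); p=p0.copy(); r=r0; T=[];W=[]
    for k in range(1,n+1):
        pt=p0+(np.array(p1)-p0)*k/n; rt=S(k/n)
        t=np.round(r.inv().apply(pt-p)/.04,2); w=np.round((r.inv()*rt).as_rotvec()/.1,2)
        T.append(t.tolist());W.append(w.tolist()); p=p+r.apply(t*.04); r=r*R.from_rotvec(w*.1)
    print('T',T);print('W',W);return p,r
def st():
    o=robot.get_obs();print('t',round(o['time'],2),'pos',np.round(o['tool_pos'],4),'rpy',np.round(o['ee_rot'],3),'F',np.round(o['wrist_force'],1),'w',round(o['width'],4),'ff',np.round(o['finger_force'],1),'q',np.round(o['joint_positions'],2))
E
python3 - <<'E'
from h import *
p,r=plan([.27,-.16,.42],rot(1.1),8)
p,r=plan([.45,.08,.36],rot(1.57,-.3),8,p,r)
p,r=plan([.49,.09,.32],rot(1.57,-.9),8,p,r)
E
```

```text
T [[0.63, -0.97, -0.05], [0.73, -0.91, -0.05], [0.81, -0.83, -0.04], [0.88, -0.75, -0.05], [0.95, -0.66, -0.05], [1.01, -0.57, -0.05], [1.06, -0.47, -0.05], [1.1, -0.36, -0.04]]
W [[0.0, 0.0, -0.96], [0.0, 0.0, -0.96], [0.0, 0.0, -0.96], [0.0, 0.0, -0.96], [0.0, 0.0, -0.96], [0.0, 0.0, -0.95], [0.0, 0.0, -0.96], [0.0, 0.0, -0.96]]
T [[0.92, 0.16, 0.19], [0.92, 0.21, 0.15], [0.91, 0.27, 0.12], [0.9, 0.32, 0.1], [0.88, 0.36, 0.06], [0.86, 0.42, 0.03], [0.83, 0.47, 0.01], [0.81, 0.51, -0.02]]
W [[-0.09, -0.37, -0.58], [-0.09, -0.37, -0.59], [-0.08, -0.36, -0.58], [-0.09, -0.37, -0.58], [-0.09, -0.37, -0.59], [-0.09, -0.37, -0.58], [-0.09, -0.37, -0.58], [-0.09, -0.36, -0.59]]
T [[0.07, 0.13, 0.11], [0.07, 0.12, 0.11], [0.08, 0.13, 0.09], [0.09, 0.12, 0.1], [0.1, 0.13, 0.08], [0.1, 0.12, 0.08], [0.11, 0.13, 0.07], [0.11, 0.12, 0.06]]
W [[0.0, -0.75, 0.0], [0.0, -0.75, 0.0], [0.0, -0.75, 0.0], [0.0, -0.75, 0.0], [0.0, -0.75, 0.0], [0.0, -0.75, 0.0], [0.0, -0.75, 0.0], [0.01, -0.75, 0.0]]
```

Request:
play_rows(
  translation=[
    [0.63, -0.97, -0.05],
    [0.73, -0.91, -0.05],
    [0.81, -0.83, -0.05],
    [0.88, -0.75, -0.05],
    [0.95, -0.66, -0.05],
    [1, -0.57, -0.05],
    [1, -0.47, -0.05],
    [1, -0.36, -0.05],
  ],
  twist=[
    [0, 0, -0.96],
    [0, 0, -0.96],
    [0, 0, -0.96],
    [0, 0, -0.96],
    [0, 0, -0.96],
    [0, 0, -0.96],
    [0, 0, -0.96],
    [0, 0, -0.96],
  ],
  gripper=[1, 1, 1, 1, 1, 1, 1, 1],
)

```text
time: 2.0
tool_pos: [0.2658, -0.1638, 0.421]
ee_rot: [3.14, 0.0, 1.104]
wrist_force: [0.6, 0.3, -1.2]
width: 0.0941
finger_force: 0.0
```

Request:
play_rows(
  translation=[
    [0.92, 0.16, 0.19],
    [0.92, 0.21, 0.15],
    [0.91, 0.27, 0.12],
    [0.9, 0.32, 0.1],
    [0.88, 0.36, 0.06],
    [0.86, 0.42, 0.03],
    [0.83, 0.47, 0.01],
    [0.81, 0.51, -0.02],
  ],
  twist=[
    [-0.09, -0.37, -0.58],
    [-0.09, -0.37, -0.58],
    [-0.09, -0.37, -0.58],
    [-0.09, -0.37, -0.58],
    [-0.09, -0.37, -0.58],
    [-0.09, -0.37, -0.58],
    [-0.09, -0.37, -0.58],
    [-0.09, -0.37, -0.58],
  ],
  gripper=[1, 1, 1, 1, 1, 1, 1, 1],
)

```text
time: 2.8
tool_pos: [0.4465, 0.0761, 0.3607]
ee_rot: [3.139, 0.303, 1.571]
wrist_force: [0.2, -0.9, 0.1]
width: 0.0935
finger_force: 0.0
```

Request:
play_rows(
  translation=[
    [0.07, 0.13, 0.1],
    [0.07, 0.13, 0.1],
    [0.08, 0.13, 0.1],
    [0.09, 0.12, 0.1],
    [0.1, 0.13, 0.08],
    [0.1, 0.12, 0.08],
    [0.11, 0.13, 0.07],
    [0.11, 0.12, 0.06],
  ],
  twist=[
    [0, -0.75, 0],
    [0, -0.75, 0],
    [0, -0.75, 0],
    [0, -0.75, 0],
    [0, -0.75, 0],
    [0, -0.75, 0],
    [0, -0.75, 0],
    [0, -0.75, 0],
  ],
  gripper=[1, 1, 1, 1, 1, 1, 1, 1],
)

```text
time: 3.6
tool_pos: [0.4866, 0.0845, 0.3212]
ee_rot: [3.139, 0.904, 1.567]
wrist_force: [0.4, -0.0, -0.9]
width: 0.0944
finger_force: 0.0
```

Run:
```python
from h import *
st(); im=snap('wrist'); cv2.imwrite('pics/w1.png',im[::-1,::-1,::-1])
pts('wrist',['rail_low_mouth','rail_mid_mouth','rail_top_mouth','rack','rail_mid_home','rail_low_home']); st()
```

```text
t 3.6 pos [0.4866 0.0845 0.3212] rpy [3.139 0.904 1.567] F [ 0.4 -0.  -0.9] w 0.0944 ff 0.0 q [ 0.29  0.11  1.63 -0.86  1.69  0.32]
wrist rail_low_mouth []
wrist rail_mid_mouth []
wrist rail_top_mouth []
wrist rack [([0.5017, -0.1868, -0.0001], 0.63), ([0.4338, -0.4533, 0.0039], 0.62)]
wrist rail_mid_home []
wrist rail_low_home [([0.5018, -0.1834, 0.1313], 0.62)]
t 3.95 pos [0.4863 0.0842 0.3221] rpy [3.137 0.901 1.565] F [ 0.3 -0.6  0.2] w 0.0938 ff 0.0 q [ 0.29  0.11  1.63 -0.86  1.69  0.32]
```

View pics/w1.png

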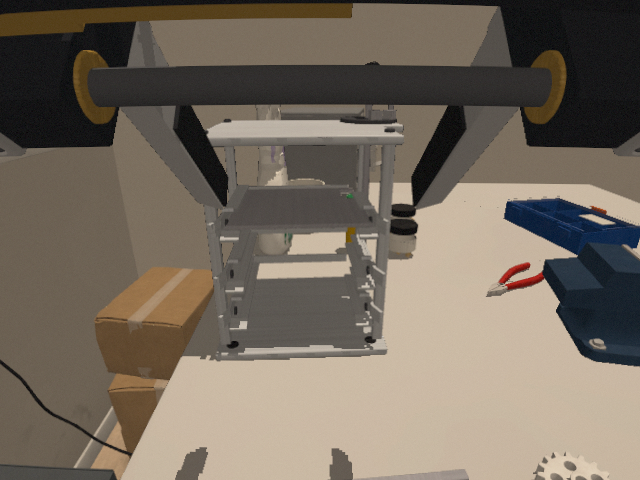

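Run:
```python
from h import *
im=cv2.imread('pics/w1.png')[205:355,200:400]
im=cv2.convertScaleAbs(im,alpha=1.5)
cv2.imwrite('pics/w1c.png',cv2.resize(im,None,fx=4,fy=4,interpolation=cv2.INTER_CUBIC))
```

```text
(no output)
```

View pics/w1c.png

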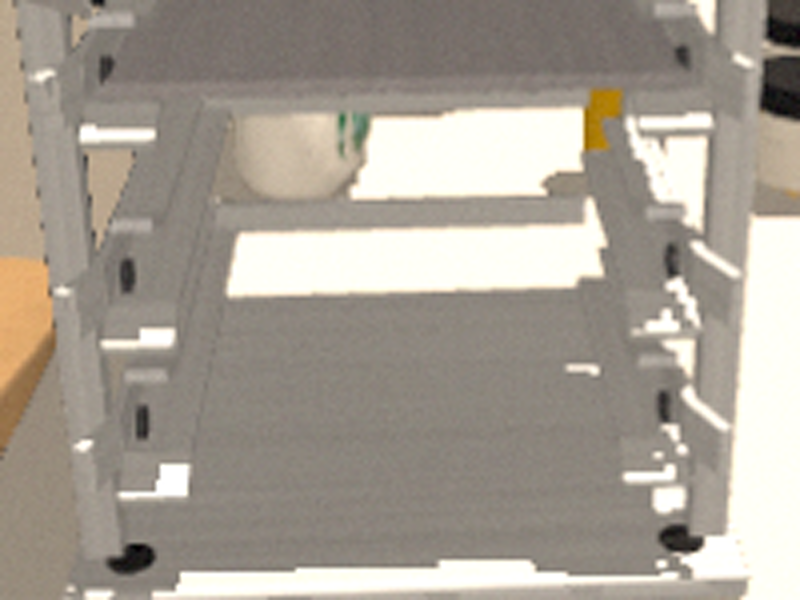

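The picture, rotated 180°, shows the wall-flare tips at crop (40,75), (65,292), (85,447) on the left and (740,62), (735,272), (722,428) on the right. The top sheet's front edge is at about row 105. I'll triangulate these on the front plane.

```bash
cat >> h.py <<'E'
def ray(m,px):
    K=np.array(m['camera_matrix']);d=np.array([m['k1'],0,0,0,0.])
    u=cv2.undistortPoints(np.array([[px]],float),K,d)[0,0]
    # k1 model: drawn=ray*(1+k1 r^2), same as OpenCV
    Rc=cv2.Rodrigues(np.array(m['rvec'],float))[0];c=-Rc.T@np.array(m['tvec'],float).ravel()
    return c,Rc.T@np.array([u[0],u[1],1.])
def onplane(m,px,ax,val):
    c,v=ray(m,px);return c+v*(val-c[ax])/v[ax]
E
python3 - <<'E'
from h import *
m=robot.camera_model('wrist')
def q(x,y,Y):return onplane(m,(639-(x/4+200),479-(y/4+205)),1,Y).round(4)
Y=-.186
for n,l in dict(flareL=[(40,75),(65,292),(85,447)],flareR=[(740,62),(735,272),(722,428)],brightL=[(115,143),(140,347),(150,497)],brightR=[(680,130),(650,335),(640,480)],lip=[(110,20),(130,225),(147,375)],lipR=[(675,10),(665,212),(655,358)],hole=[(105,67),(127,275),(142,422)]).items():
    print(n,[q(*p,Y).tolist() for p in l])
print('sheet front top/bottom',q(390,93,Y-.012),q(390,108,Y-.012))
print('base front',q(120,590,Y),q(740,580,Y),'posts outer',q(20,10,Y),q(755,10,Y))
# side camera
s=robot.camera_model('side')
def qs(x,y,Y):return onplane(s,(240+x/5,165+y/4.4),1,Y).round(4)
print('side: bright',[qs(*p,Y).tolist() for p in [(148,353),(157,435),(165,500)]],'sheet edge',qs(310,332,Y-.012),'roof front L,R',qs(75,208,Y),qs(495,208,Y),'rear roof',[onplane(s,(240+a/5,165+b/4.4),2,.213).round(4).tolist() for a,b in [(75,205),(495,205),(115,43)]])
E
```

```text
flareL [[0.5772, -0.186, 0.1404], [0.5774, -0.186, 0.0891], [0.5773, -0.186, 0.0482]]
flareR [[0.4301, -0.186, 0.1426], [0.4282, -0.186, 0.0934], [0.4286, -0.186, 0.0528]]
brightL [[0.5627, -0.186, 0.1249], [0.5619, -0.186, 0.075], [0.5632, -0.186, 0.0342]]
brightR [[0.442, -0.186, 0.1273], [0.4464, -0.186, 0.0776], [0.4471, -0.186, 0.0386]]
lip [[0.5612, -0.186, 0.1524], [0.5613, -0.186, 0.1055], [0.5609, -0.186, 0.0677]]
lipR [[0.4443, -0.186, 0.154], [0.4444, -0.186, 0.1081], [0.445, -0.186, 0.0716]]
hole [[0.5632, -0.186, 0.1421], [0.5631, -0.186, 0.0933], [0.5632, -0.186, 0.0551]]
sheet front top/bottom [ 0.5043 -0.198   0.1316] [ 0.5044 -0.198   0.1281]
base front [ 0.5731 -0.186   0.0068] [ 0.4215 -0.186   0.0092] posts outer [ 0.5797 -0.186   0.1547] [ 0.4277 -0.186   0.1539]
side: bright [[0.5636, -0.186, 0.1263], [0.5632, -0.186, 0.0761], [0.5624, -0.186, 0.034]] sheet edge [ 0.4962 -0.198   0.1332] roof front L,R [ 0.5874 -0.186   0.207 ] [ 0.4195 -0.186   0.214 ] rear roof [[0.5856, -0.1791, 0.213], [0.4197, -0.1901, 0.213], [0.5967, -0.3349, 0.213]]
```

The gap from top to mid is about 50 mm, so the bracket clears on the middle pair, whose ledge is at z≈0.079. The rack's yaw is about -π/2+0.068. Next I'll go above the handle.

Run:
```python
from h import *
p,r=plan([.441,.13,.32],rot(np.pi/2+.045),12)
```

```text
T [[0.06, -0.09, -0.07], [0.07, -0.1, -0.07], [0.07, -0.09, -0.06], [0.08, -0.1, -0.06], [0.08, -0.09, -0.05], [0.09, -0.09, -0.04], [0.09, -0.09, -0.04], [0.09, -0.1, -0.03], [0.1, -0.09, -0.03], [0.1, -0.09, -0.01], [0.09, -0.09, -0.02], [0.1, -0.09, 0.0]]
W [[-0.02, 0.75, -0.04], [-0.01, 0.75, -0.04], [-0.02, 0.75, -0.03], [-0.01, 0.75, -0.04], [-0.02, 0.75, -0.04], [-0.01, 0.75, -0.04], [-0.02, 0.75, -0.04], [-0.02, 0.75, -0.03], [-0.01, 0.75, -0.04], [-0.02, 0.75, -0.04], [-0.01, 0.75, -0.04], [-0.02, 0.76, -0.04]]
```

Request:
play_rows(
  translation=[
    [0.06, -0.09, -0.07],
    [0.07, -0.1, -0.07],
    [0.07, -0.09, -0.06],
    [0.08, -0.1, -0.06],
    [0.08, -0.09, -0.05],
    [0.09, -0.09, -0.04],
  ],
  twist=[
    [-0.02, 0.75, -0.04],
    [-0.01, 0.75, -0.04],
    [-0.02, 0.75, -0.04],
    [-0.01, 0.75, -0.04],
    [-0.02, 0.75, -0.04],
    [-0.01, 0.75, -0.04],
  ],
  gripper=[1, 1, 1, 1, 1, 1],
)

```text
time: 4.55
tool_pos: [0.4635, 0.1071, 0.3212]
ee_rot: [-3.136, 0.448, 1.595]
wrist_force: [-0.1, 0.5, -0.3]
width: 0.094
finger_force: 0.0
```

Request:
play_rows(
  translation=[
    [0.09, -0.09, -0.04],
    [0.09, -0.1, -0.03],
    [0.1, -0.09, -0.03],
    [0.1, -0.09, -0.01],
    [0.09, -0.09, -0.02],
    [0.1, -0.09, 0],
  ],
  twist=[
    [-0.02, 0.75, -0.04],
    [-0.01, 0.75, -0.04],
    [-0.02, 0.75, -0.04],
    [-0.01, 0.75, -0.04],
    [-0.02, 0.75, -0.04],
    [-0.02, 0.75, -0.04],
  ],
  gripper=[1, 1, 1, 1, 1, 1],
)

```text
time: 5.15
tool_pos: [0.4408, 0.1299, 0.3204]
ee_rot: [-3.142, -0.002, 1.618]
wrist_force: [-0.8, 0.1, -0.4]
width: 0.0942
finger_force: 0.0
```

Run:
```python
from h import *
st(); im=snap('wrist'); cv2.imwrite('pics/w2.png',im[::-1,::-1,::-1])
pts('wrist',['sheet_handle','sheet']); st()
```

```text
t 5.15 pos [0.4408 0.1299 0.3204] rpy [-3.142e+00 -2.000e-03  1.618e+00] F [-0.8  0.1 -0.4] w 0.0942 ff 0.0 q [ 0.16 -0.08  1.71  0.    1.52  0.12]
wrist sheet_handle [([0.4384, 0.1303, 0.0231], 0.92)]
wrist sheet [([0.4459, 0.0066, -0.0019], 0.79)]
t 5.3 pos [0.4409 0.1294 0.3201] rpy [-3.141e+00  3.000e-03  1.617e+00] F [-0.6  1.1  0.1] w 0.0938 ff 0.0 q [ 0.16 -0.08  1.71 -0.    1.52  0.12]
```

View pics/w2.png

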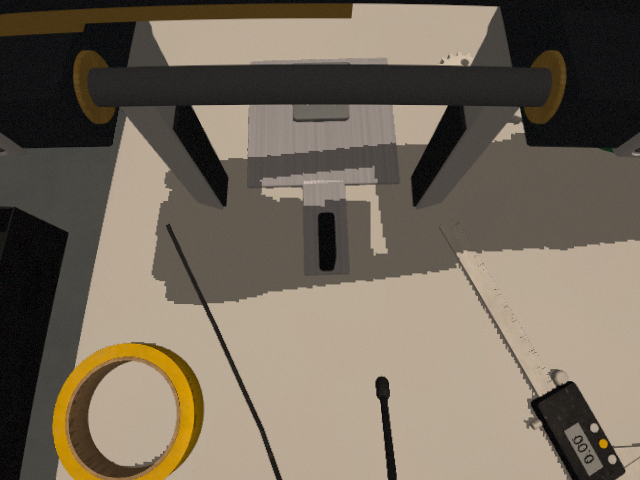

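The picture shows the grip's top between the fingers at (327,241) and the sheet's front edge from (247,187) to (398,182). I'll project these for position and yaw.

Run:
```python
from h import *
m=robot.camera_model('wrist')
f=lambda x,y,z:onplane(m,(639-x,479-y),2,z)
a,b=f(247,187,.004),f(398,182,.004); d=b-a
print('front',a.round(4),b.round(4),np.linalg.norm(d),'yaw off',np.arctan2(-d[1],-d[0]))
for (p,q) in [((247,187),(251,62)),((398,182),(387,58)),((304,272),(303,182)),((349,274),(345,182))]:
    u,v=f(*p,.004),f(*q,.004);w=v-u;print(u.round(4),v.round(4),'off',w[0]/-w[1])
print('grip top',f(327,215,.044),f(327,267,.044))
```

```text
front [0.5033 0.0754 0.004 ] [0.3762 0.0649 0.004 ] 0.12750928018632757 yaw off 0.08244531110305682
[0.5033 0.0754 0.004 ] [ 0.5129 -0.0533  0.004 ] off 0.07480479072374376
[0.3762 0.0649 0.004 ] [ 0.3845 -0.0639  0.004 ] off 0.06407918728451352
[0.4512 0.146  0.004 ] [0.4564 0.0688 0.004 ] off 0.06828079297552361
[0.4157 0.1459 0.004 ] [0.421  0.0671 0.004 ] off 0.06741367777301913
grip top [0.43519205 0.11228395 0.044     ] [0.43365836 0.15002228 0.044     ]
```

Run:
```python
from h import *
plan([.4355,.130,.206],rot(np.pi/2+.070),6)
```

```text
T [[0.0, -0.02, 0.48], [0.01, -0.02, 0.47], [0.0, -0.03, 0.48], [0.01, -0.02, 0.47], [0.0, -0.02, 0.48], [0.01, -0.02, 0.47]]
W [[-0.0, 0.0, -0.04], [-0.0, 0.01, -0.04], [-0.0, 0.0, -0.04], [-0.0, 0.01, -0.04], [-0.01, 0.0, -0.04], [0.0, 0.01, -0.04]]
```

Request:
play_rows(
  translation=[
    [0, -0.02, 0.48],
    [0.01, -0.02, 0.47],
    [0, -0.03, 0.48],
    [0.01, -0.02, 0.47],
    [0, -0.02, 0.48],
    [0.01, -0.02, 0.47],
    [0, 0, 0],
  ],
  twist=[
    [0, 0, -0.04],
    [0, 0, -0.04],
    [0, 0, -0.04],
    [0, 0, -0.04],
    [0, 0, -0.04],
    [0, 0, -0.04],
    [0, 0, 0],
  ],
  gripper=[0, -0.2, -0.4, -0.4, -0.4, -0.4, -0.4],
)

```text
time: 6.0
tool_pos: [0.4344, 0.1304, 0.2029]
ee_rot: [-3.134, 0.004, 1.643]
wrist_force: [-0.0, -0.3, -0.5]
width: 0.0414
finger_force: 0.2
```

Request:
play_rows(
  translation=[
    [0, 0, 0],
    [0, 0, 0],
    [0, 0, 0],
    [0, 0, 0],
    [0, 0, 0],
    [0, 0, 0],
    [0, 0, 0],
    [0, 0, 0],
  ],
  twist=[
    [0, 0, 0],
    [0, 0, 0],
    [0, 0, 0],
    [0, 0, 0],
    [0, 0, 0],
    [0, 0, 0],
    [0, 0, 0],
    [0, 0, 0],
  ],
  gripper=[-1, -1, -1, -1, -1, -1, -1, -1],
)

```text
time: 6.8
tool_pos: [0.436, 0.1307, 0.2065]
ee_rot: [-3.141, 0.002, 1.642]
wrist_force: [-0.2, -0.2, 5.1]
width: 0.0116
finger_force: 30.0
```

Run:
```python
from h import *
p,r=plan([.438,.129,.25],rot(np.pi/2+.070),3)
plan([.4877,.054,.290],rot(np.pi/2+.068),5,p,r)
```

```text
T [[-0.02, 0.02, -0.36], [-0.01, 0.01, -0.36], [-0.02, 0.02, -0.37]]
W [[-0.0, 0.01, 0.0], [-0.0, 0.0, 0.01], [-0.0, 0.01, 0.0]]
T [[-0.39, 0.22, -0.2], [-0.39, 0.22, -0.2], [-0.39, 0.22, -0.2], [-0.39, 0.22, -0.2], [-0.39, 0.22, -0.2]]
W [[-0.0, -0.0, 0.0], [-0.0, -0.0, 0.01], [-0.0, -0.0, 0.0], [-0.0, -0.0, 0.01], [-0.0, -0.0, 0.0]]
```

Request:
play_rows(
  translation=[
    [0, 0, -0.3],
    [0, 0, -0.36],
    [0, 0, -0.36],
    [-0.3, 0.15, -0.2],
    [-0.42, 0.25, -0.2],
    [-0.42, 0.25, -0.2],
    [-0.42, 0.25, -0.2],
    [-0.39, 0.22, -0.2],
  ],
  twist=[
    [0, 0, 0],
    [0, 0, 0],
    [0, 0, 0],
    [0, 0, 0],
    [0, 0, 0],
    [0, 0, 0],
    [0, 0, 0.02],
    [0, 0, 0],
  ],
  gripper=[-1, -1, -1, -1, -1, -1, -1, -1],
)

```text
time: 7.6
tool_pos: [0.4864, 0.0547, 0.2861]
ee_rot: [-3.138, 0.002, 1.639]
wrist_force: [0.0, 0.4, -1.3]
width: 0.0118
finger_force: 30.0
```

Request:
play_rows(
  translation=[
    [0, 0, 0],
    [0, 0, 0],
  ],
  twist=[
    [0, 0, 0],
    [0, 0, 0],
  ],
  gripper=[-1, -1],
)

```text
time: 7.8
tool_pos: [0.4858, 0.0557, 0.2857]
ee_rot: [-3.138, 0.001, 1.639]
wrist_force: [-0.1, -0.7, -0.9]
width: 0.0119
finger_force: 30.0
```

Run:
```python
from h import *
st(); im=snap('wrist'); cv2.imwrite('pics/w3.png',im[::-1,::-1,::-1])
pts('wrist',['sheet_handle','sheet','rail_mid_mouth'])
a=im[::-1,::-1,::-1]; s=snap('side','side3.png');pts('side',['sheet_handle','sheet'])
cv2.imwrite('pics/c3.png',np.vstack([cv2.resize(a[40:200,220:420],(500,400)),cv2.resize(s[170:370,240:480,::-1],(500,400))[:200]]))
b=cv2.resize(s[170:420,240:490,::-1],(600,600));A=cv2.resize(a[:,180:460],(0,0),fx=1.0,fy=1.0)
cv2.imwrite('pics/c3.png',cv2.resize(np.hstack([cv2.resize(a[30:330,200:440],(400,500)),cv2.resize(s[170:420,240:440,::-1],(400,500))]),(800,500)));st()
```

```text
t 7.8 pos [0.4858 0.0557 0.2857] rpy [-3.138e+00  1.000e-03  1.639e+00] F [-0.1 -0.7 -0.9] w 0.0119 ff 30.0 q [-0.    0.01  1.69 -0.    1.44 -0.07]
wrist sheet_handle [([0.487, 0.0566, 0.1012], 0.92), ([0.4941, -0.0652, 0.0773], 0.52)]
wrist sheet [([0.4928, -0.0648, 0.0785], 0.78)]
wrist rail_mid_mouth []
side sheet_handle []
side sheet []
t 8.15 pos [0.4856 0.0567 0.2859] rpy [-3.139e+00  2.000e-03  1.641e+00] F [-0.5  0.2 -1.3] w 0.012 ff 30.0 q [ 0.    0.01  1.69 -0.    1.44 -0.07]
```

View pics/c3.png

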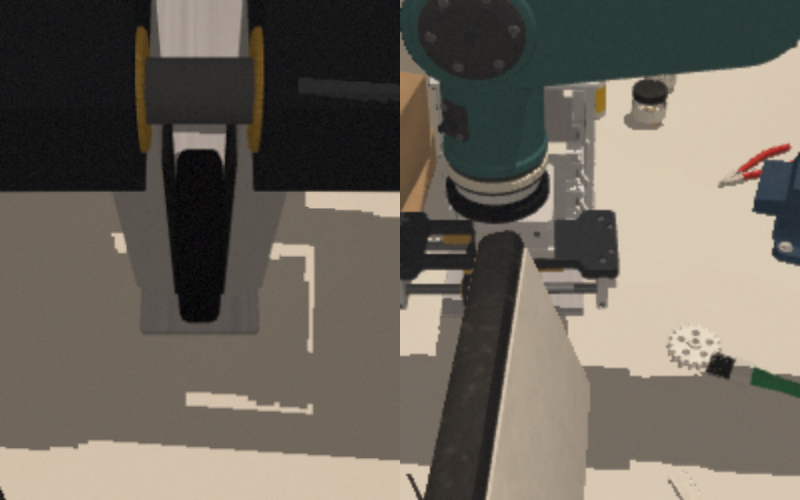

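Run:
```python
from h import *
snap('scene','scene3.png');pts('scene',['sheet_handle','sheet','knob_grip','rack'])
snap('wrist');pts('wrist',['sheet_handle','sheet'])
im=cv2.imread('pics/scene3.png');s=robot.camera_model('scene')
r,t,K=[np.array(s[k],float) for k in('rvec','tvec','camera_matrix')];d=np.array([s['k1'],0,0,0,0.])
xr=np.array([.068,-.998,0]);yr=np.array([.998,.068,0]);z=np.array([0,0,1.])
h=np.array([.4856,.0562,.1034]); P=np.array([h+a*xr+b*yr+(-.022)*z for a in(60,190) for b in(-65,65) for a,b in[(a/1000,b/1000)]])
q=cv2.projectPoints(P,r,t,K,d)[0][:,0];print(q.round(1))
x0,x1=int(q[:,0].min())-25,int(q[:,0].max())+70;y0,y1=int(q[:,1].min())-40,int(q[:,1].max())+25
c=im[y0:y1,x0:x1];f=min(800/c.shape[1],600/c.shape[0]);c=cv2.resize(c,None,fx=f,fy=f,interpolation=cv2.INTER_CUBIC)
for p in q: cv2.circle(c,tuple(int(v) for v in ((p-[x0,y0])*f)),2,(0,0,255),-1)
cv2.imwrite('pics/s3c.png',c);print(x0,y0,f)
```

```text
scene sheet_handle [([0.4894, 0.0581, 0.1007], 0.89), ([0.4343, -0.3205, 0.2591], 0.63)]
scene sheet [([0.4937, -0.0654, 0.0808], 0.95), ([0.5026, -0.1872, 0.0409], 0.62)]
scene knob_grip [([0.4336, -0.3178, 0.263], 0.69), ([0.4944, -0.0686, 0.0826], 0.69)]
scene rack [([0.5044, -0.1834, -0.0001], 0.69)]
wrist sheet_handle [([0.4891, 0.0565, 0.105], 0.9)]
wrist sheet [([0.4935, -0.0649, 0.0761], 0.65)]
[[267.  257.8]
 [277.2 231.7]
 [310.7 271.4]
 [277.2 231.7]]
242 191 5.714285714285714
```

View pics/s3c.png

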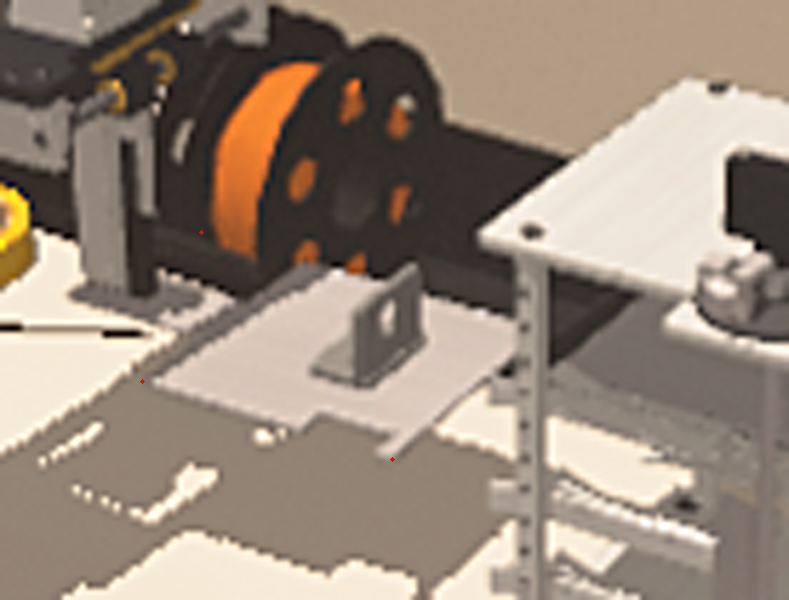

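The network points and the projected sheet corners agree with an unsagged sheet in line with the rack; the right edge runs from about (155,385) to (385,458). I'll insert in stages along tool -x.

Request:
play_rows(
  translation=[
    [-0.4, 0, -0.03],
    [-0.4, 0, 0],
    [-0.4, 0, 0],
    [-0.4, 0, 0],
    [-0.3, 0, 0],
    [0, 0, 0],
  ],
  twist=[
    [0, 0, 0],
    [0, 0, 0],
    [0, 0, 0],
    [0, 0, 0],
    [0, 0, 0],
    [0, 0, 0],
  ],
  gripper=[-1, -1, -1, -1, -1, -1],
)

```text
time: 9.15
tool_pos: [0.4915, -0.0208, 0.2879]
ee_rot: [-3.14, 0.003, 1.638]
wrist_force: [-0.7, -1.0, -0.9]
width: 0.0121
finger_force: 30.0
```

Run:
```python
from h import *
st(); x=np.array([.068,-.998,0]);y=np.array([.998,.068,0])
d=robot.get_obs()['tool_pos']-np.array([.5022,-.187,.079+.024+.1825]);print('rack frame',d@x,d@y,d[2])
im=snap('scene','scene4.png');pts('scene',['sheet_handle','sheet','rail_mid_mouth'])
c=cv2.imread('pics/scene4.png')[170:330,250:450]
cv2.imwrite('pics/s4c.png',cv2.resize(c,None,fx=3.7,fy=3.7,interpolation=cv2.INTER_CUBIC))
```

```text
t 9.15 pos [ 0.4915 -0.0208  0.2879] rpy [-3.140e+00  3.000e-03  1.638e+00] F [-0.7 -1.  -0.9] w 0.0121 ff 30.0 q [-0.16  0.01  1.68 -0.    1.45 -0.22]
rack frame -0.16654832272236827 0.0005761917812392835 0.0023933700491786114
scene sheet_handle [([0.4954, -0.0228, 0.1053], 0.62)]
scene sheet [([0.5002, -0.1451, 0.0841], 0.94), ([0.4324, -0.321, 0.261], 0.56)]
scene rail_mid_mouth []
```

View pics/s4c.png

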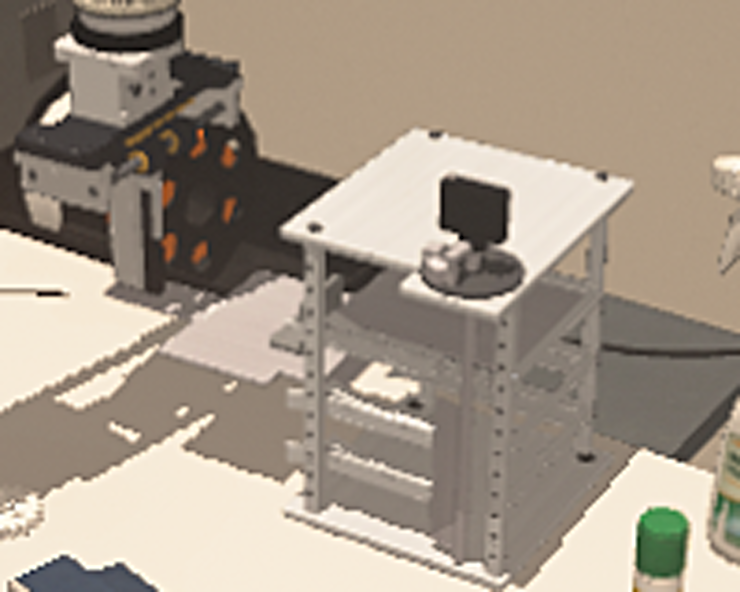

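Request:
play_rows(
  translation=[
    [-0.15, 0, 0.03],
    [-0.2, 0, 0],
    [-0.2, 0, 0],
    [-0.2, 0, 0],
    [0, 0, 0],
  ],
  twist=[
    [0, 0, 0],
    [0, 0, 0],
    [0, 0, 0],
    [0, 0, 0],
    [0, 0, 0],
  ],
  gripper=[-1, -1, -1, -1, -1],
)

```text
time: 9.85
tool_pos: [0.4936, -0.0508, 0.2866]
ee_rot: [-3.141, 0.003, 1.639]
wrist_force: [0.8, -0.9, 0.9]
width: 0.012
finger_force: 30.0
```

```bash
cat >> h.py <<'E'
def rk():
    st(); x=np.array([.068,-.998,0]);y=np.array([.998,.068,0]);o=robot.get_obs()
    d=o['tool_pos']-np.array([.5022,-.187,.079+.024+.1825]);print('rack frame',(d@x).round(4),(d@y).round(4),d[2].round(4),'Tq',np.round(o['wrist_torque'],2))
E
python3 -c "
from h import *
rk();snap('scene');pts('scene',['sheet_handle','sheet'])"
```

```text
t 9.85 pos [ 0.4936 -0.0508  0.2866] rpy [-3.141e+00  3.000e-03  1.639e+00] F [ 0.8 -0.9  0.9] w 0.012 ff 30.0 q [-0.22  0.02  1.68 -0.    1.44 -0.28]
rack frame -0.1365 0.0007 0.0011 Tq [-0.4  -0.51  0.16]
scene sheet_handle [([0.4991, -0.0548, 0.1028], 0.81)]
scene sheet [([0.5003, -0.1737, 0.0816], 0.93)]
```

Request:
play_rows(
  translation=[
    [-0.2, 0, 0],
    [-0.25, 0, 0],
    [-0.25, 0, 0],
    [-0.25, 0, 0],
    [-0.25, 0, 0],
    [0, 0, 0],
  ],
  twist=[
    [0, 0, 0],
    [0, 0, 0],
    [0, 0, 0],
    [0, 0, 0],
    [0, 0, 0],
    [0, 0, 0],
  ],
  gripper=[-1, -1, -1, -1, -1, -1],
)

```text
time: 10.6
tool_pos: [0.4968, -0.0992, 0.2867]
ee_rot: [-3.14, 0.004, 1.638]
wrist_force: [0.4, -1.4, 2.5]
width: 0.012
finger_force: 30.0
```

```bash
python3 -c "
from h import *
rk();snap('scene');pts('scene',['sheet_handle','sheet'])"
```

```text
t 10.6 pos [ 0.4968 -0.0992  0.2867] rpy [-3.14   0.004  1.638] F [ 0.4 -1.4  2.5] w 0.012 ff 30.0 q [-0.31  0.05  1.65 -0.    1.44 -0.37]
rack frame -0.088 0.0006 0.0012 Tq [-0.54 -0.4   0.08]
scene sheet_handle [([0.4992, -0.099, 0.1039], 0.6)]
scene sheet [([0.5022, -0.2242, 0.0859], 0.96)]
```

Request:
play_rows(
  translation=[
    [-0.2, 0, 0],
    [-0.25, 0, 0],
    [-0.25, 0, 0],
    [-0.15, 0, 0],
    [0, 0, 0],
  ],
  twist=[
    [0, 0, 0],
    [0, 0, 0],
    [0, 0, 0],
    [0, 0, 0],
    [0, 0, 0],
  ],
  gripper=[-1, -1, -1, -1, -1],
)

```text
time: 11.25
tool_pos: [0.4992, -0.1311, 0.2872]
ee_rot: [-3.14, -0.001, 1.64]
wrist_force: [-0.2, 3.1, 5.8]
width: 0.0119
finger_force: 30.0
```

Request:
play_rows(
  translation=[
    [-0.05, 0, 0],
    [-0.05, 0, 0],
    [0, 0, 0],
  ],
  twist=[
    [0, 0, 0],
    [0, 0, 0],
    [0, 0, 0],
  ],
  gripper=[-1, -1, -1],
)

```text
time: 11.55
tool_pos: [0.4994, -0.1342, 0.2874]
ee_rot: [-3.14, -0.002, 1.641]
wrist_force: [-0.0, 4.1, 7.4]
width: 0.0117
finger_force: 30.0
```

```bash
python3 -c "
from h import *
rk();snap('scene');pts('scene',['sheet_handle','sheet'])"
```

```text
t 11.55 pos [ 0.4994 -0.1342  0.2874] rpy [-3.140e+00 -2.000e-03  1.641e+00] F [-0.   4.1  7.4] w 0.0117 ff 30.0 q [-0.37  0.07  1.63  0.    1.45 -0.44]
rack frame -0.0529 0.0008 0.0019 Tq [ 0.6  -0.19  0.08]
scene sheet_handle [([0.5035, -0.1323, 0.1045], 0.57)]
scene sheet [([0.5065, -0.2566, 0.0825], 0.84)]
```

Request:
play_rows(
  translation=[
    [0, 0, -0.02],
    [-0.05, 0, 0],
    [-0.05, 0, 0],
    [0, 0, 0],
  ],
  twist=[
    [0, 0, 0],
    [0, 0, 0],
    [0, 0, 0],
    [0, 0, 0],
  ],
  gripper=[-1, -1, -1, -1],
)

```text
time: 12.1
tool_pos: [0.4995, -0.1395, 0.2873]
ee_rot: [-3.139, 0.001, 1.64]
wrist_force: [0.5, 2.7, 4.6]
width: 0.0116
finger_force: 30.0
```

Request:
play_rows(
  translation=[
    [-0.05, 0, 0],
    [-0.05, 0, 0],
    [0, 0, 0],
  ],
  twist=[
    [0, 0, 0],
    [0, 0, 0],
    [0, 0, 0],
  ],
  gripper=[-1, -1, -1],
)

```text
time: 12.4
tool_pos: [0.4999, -0.1413, 0.2873]
ee_rot: [-3.14, -0.006, 1.641]
wrist_force: [0.9, 12.6, 6.7]
width: 0.012
finger_force: 30.0
```

Request:
play_rows(
  translation=[
    [-0.04, 0, 0],
    [0, 0, 0],
    [0, 0, 0],
  ],
  twist=[
    [0, 0, 0],
    [0, 0, 0],
    [0, 0, 0],
  ],
  gripper=[-1, -1, -1],
)

```text
time: 12.7
tool_pos: [0.5, -0.142, 0.2873]
ee_rot: [-3.14, -0.008, 1.642]
wrist_force: [0.1, 14.5, 7.8]
width: 0.0118
finger_force: 30.0
```

```bash
python3 -c "
from h import *
rk();snap('scene');pts('scene',['sheet_handle','sheet','rail_mid_home','rail_low_home'])"
```

```text
t 12.7 pos [ 0.5    -0.142   0.2873] rpy [-3.14  -0.008  1.642] F [ 0.1 14.5  7.8] w 0.0118 ff 30.0 q [-0.39  0.08  1.62  0.01  1.45 -0.46]
rack frame -0.045 0.0009 0.0018 Tq [ 2.17 -0.34 -0.07]
scene sheet_handle [([0.5055, -0.1413, 0.1037], 0.79)]
scene sheet [([0.5079, -0.2637, 0.0845], 0.78)]
scene rail_mid_home []
scene rail_low_home [([0.3582, -0.4429, -0.003], 0.53)]
```

The sheet is home against the stop: the force rose to 14 N at the expected depth. Release and lift off.

Request:
play_rows(
  translation=[
    [0.03, 0, 0],
    [0, 0, 0],
    [0, 0, 0],
    [0, 0, 0],
    [0.05, 0, -0.3],
    [0.05, 0, -0.6],
    [0, 0, -1],
    [0, 0, -1],
  ],
  twist=[
    [0, 0, 0],
    [0, 0, 0],
    [0, 0, 0],
    [0, 0, 0],
    [0, 0, 0],
    [0, 0, 0],
    [0, 0, 0],
    [0, 0, 0],
  ],
  gripper=[0, 0, 0, 0, 0, 0, 0.3, 1],
)

```text
time: 13.75
tool_pos: [0.4994, -0.1395, 0.4049]
ee_rot: [-3.138, 0.002, 1.64]
wrist_force: [1.0, 0.2, -0.5]
width: 0.0597
finger_force: 0.0
```

Run:
```python
from h import *
rk();snap('scene');pts('scene',['sheet_handle','sheet','knob_grip'])
p,r=plan([.47,-.15,.52],rot(np.pi/2+.068),3)
p,r=plan([.43,-.30,.52],rot(np.pi/2+.068),5,p,r)
```

```text
t 13.75 pos [ 0.4994 -0.1395  0.4049] rpy [-3.138e+00  2.000e-03  1.640e+00] F [ 1.   0.2 -0.5] w 0.0597 ff 0.0 q [-0.38  0.02  1.44 -0.    1.68 -0.45]
rack frame -0.0476 0.0005 0.1194 Tq [-0.01 -0.08  0.02]
scene sheet_handle [([0.501, -0.142, 0.1019], 0.58)]
scene sheet [([0.5067, -0.265, 0.0854], 0.76)]
scene knob_grip [([0.4346, -0.3212, 0.2624], 0.89)]
T [[-0.07, -0.25, -0.96], [-0.07, -0.26, -0.95], [-0.08, -0.25, -0.96]]
W [[0.0, 0.01, 0.0], [0.01, 0.01, 0.01], [0.0, 0.02, 0.0]]
T [[-0.73, -0.25, 0.0], [-0.74, -0.25, 0.0], [-0.73, -0.25, 0.0], [-0.73, -0.25, 0.0], [-0.74, -0.25, 0.0]]
W [[0.0, -0.0, 0.0], [0.0, -0.0, 0.0], [0.0, -0.0, 0.0], [0.0, -0.0, 0.0], [0.0, -0.0, 0.0]]
```

Request:
play_rows(
  translation=[
    [-0.07, -0.25, -0.95],
    [-0.07, -0.25, -0.95],
    [-0.07, -0.25, -0.95],
    [-0.74, -0.25, 0],
    [-0.74, -0.25, 0],
    [-0.74, -0.25, 0],
    [-0.74, -0.25, 0],
    [-0.74, -0.25, 0],
  ],
  twist=[
    [0, 0, 0],
    [0, 0, 0],
    [0, 0, 0],
    [0, 0, 0],
    [0, 0, 0],
    [0, 0, 0],
    [0, 0, 0],
    [0, 0, 0],
  ],
  gripper=[1, 1, 1, 1, 1, 1, 1, 1],
)

```text
time: 14.75
tool_pos: [0.4307, -0.3022, 0.5157]
ee_rot: [-3.137, -0.001, 1.64]
wrist_force: [-0.5, 0.0, 1.1]
width: 0.0943
finger_force: 0.0
```

Request:
play_rows(
  translation=[
    [0, 0, 0],
  ],
  twist=[
    [0, 0, 0],
  ],
  gripper=[1],
)

```text
time: 14.85
tool_pos: [0.4304, -0.3039, 0.5148]
ee_rot: [-3.135, -0.001, 1.635]
wrist_force: [0.4, 0.4, -0.6]
width: 0.0941
finger_force: 0.0
```

Run:
```python
from h import *
st(); im=snap('wrist'); cv2.imwrite('pics/w5.png',im[::-1,::-1,::-1])
pts('wrist',['knob_grip','rack','glue_stick','insert_jar'])
```

```text
t 14.85 pos [ 0.4304 -0.3039  0.5148] rpy [-3.135e+00 -1.000e-03  1.635e+00] F [ 0.4  0.4 -0.6] w 0.0941 ff 0.0 q [-0.72  0.04  1.2  -0.    1.9  -0.79]
wrist knob_grip [([0.4326, -0.3197, 0.2606], 0.65)]
wrist rack []
wrist glue_stick [([0.4312, -0.454, 0.0003], 0.75)]
wrist insert_jar [([0.3541, -0.4411, 0.0027], 0.96)]
```

View pics/w5.png

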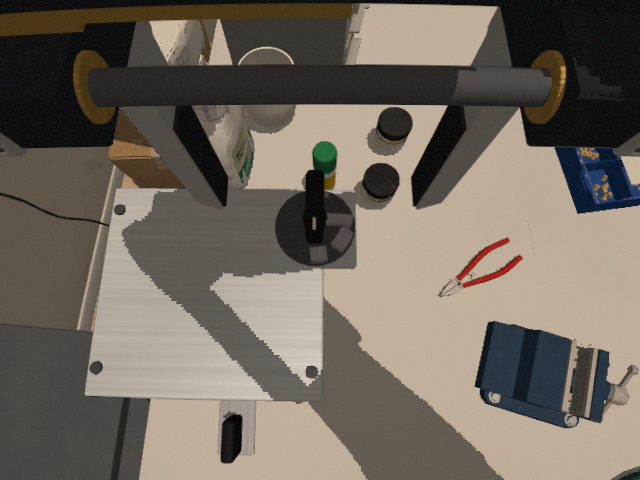

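The picture shows the wing's top face at columns 306–325, rows about 170–214, centred on (315,192). The sheet's grip is at (231,438), in front of the roof edge at row 398.

Run:
```python
from h import *
m=robot.camera_model('wrist')
f=lambda x,y,z:onplane(m,(639-x,479-y),2,z)
print('wing top',[f(*p,.274).round(4).tolist() for p in [(306,171),(325,171),(305,213),(325,213)]])
a,b=f(87,396,.213),f(322,400,.213);d=a-b;print('roof front',a.round(4),b.round(4),'yaw',np.arctan2(d[1],d[0]))
u,v=f(88,392,.213),f(119,195,.213);w=v-u;print('left edge',u.round(4),v.round(4),w[0]/-w[1])
print('disc centre',f(316,228,.215).round(4))
print('grip top',f(232,420,.103+.022).round(4),f(231,455,.103+.022).round(4))
```

```text
wing top [[0.4408, -0.3336, 0.274], [0.4286, -0.3345, 0.274], [0.4391, -0.3049, 0.274], [0.4267, -0.3058, 0.274]]
roof front [ 0.5871 -0.1789  0.213 ] [ 0.4201 -0.1902  0.213 ] yaw 0.06767475067302246
left edge [ 0.5869 -0.1817  0.213 ] [ 0.5953 -0.3327  0.213 ] 0.055899621154538885
disc centre [ 0.4333 -0.3151  0.215 ]
grip top [ 0.4987 -0.1569  0.125 ] [ 0.4961 -0.1276  0.125 ]
```

Run:
```python
from h import *
m=robot.camera_model('wrist');r,t,K=[np.array(m[k],float) for k in('rvec','tvec','camera_matrix')];d=np.array([m['k1'],0,0,0,0.])
for y0 in(-.312,-.316,-.320):
    P=np.array([[.4335,y0-.021,.274],[.4335,y0+.021,.274],[.4335,y0+.021,.24]]);q=cv2.projectPoints(P,r,t,K,d)[0][:,0]
    print(y0,[(479-v[1]).round(1) for v in q],[(639-v[0]).round(1) for v in q])
im=cv2.imread('pics/w5.png').astype(int).sum(2)
print('col mean rows 160-255:',[(y,int(im[y,310:321].mean())) for y in range(160,256,3)])
```

```text
-0.312 [np.float64(172.6), np.float64(235.0), np.float64(249.5)] [np.float64(317.2), np.float64(312.3), np.float64(313.0)]
-0.316 [np.float64(167.0), np.float64(228.8), np.float64(244.0)] [np.float64(317.7), np.float64(312.8), np.float64(313.5)]
-0.32 [np.float64(161.4), np.float64(222.7), np.float64(238.5)] [np.float64(318.1), np.float64(313.3), np.float64(313.9)]
col mean rows 160-255: [(160, 226), (163, 208), (166, 216), (169, 209), (172, 19), (175, 32), (178, 26), (181, 26), (184, 33), (187, 34), (190, 27), (193, 36), (196, 36), (199, 29), (202, 33), (205, 26), (208, 30), (211, 30), (214, 29), (217, 92), (220, 118), (223, 120), (226, 123), (229, 90), (232, 36), (235, 24), (238, 25), (241, 27), (244, 89), (247, 216), (250, 231), (253, 230)]
```

```bash
python3 -c "
from h import *
plan([.4335,-.315,.450],rot(np.pi/2+.065),5)"
```

```text
T [[-0.08, 0.01, 0.34], [-0.07, 0.0, 0.33], [-0.08, 0.01, 0.34], [-0.07, 0.0, 0.34], [-0.08, 0.01, 0.33]]
W [[-0.01, 0.0, 0.01], [-0.0, 0.0, 0.01], [-0.01, 0.0, 0.01], [-0.0, 0.01, 0.02], [-0.01, -0.0, 0.01]]
```

Request:
play_rows(
  translation=[
    [-0.2, 0.01, 0],
    [-0.18, 0.01, 0.3],
    [0, 0, 0.4],
    [0, 0, 0.5],
    [0, 0, 0.4],
    [0, 0, 0],
  ],
  twist=[
    [0, 0, 0],
    [0, 0, 0],
    [0, 0, 0],
    [0, 0, 0],
    [0, 0, 0],
    [0, 0, 0],
  ],
  gripper=[0.3, 0, 0, 0, 0, 0],
)

```text
time: 15.7
tool_pos: [0.4328, -0.3161, 0.4499]
ee_rot: [-3.135, -0.003, 1.64]
wrist_force: [-0.6, 0.7, -0.0]
width: 0.0499
finger_force: 0.0
```

```bash
python3 -c "
from h import *
st();snap('wrist','w6.png');pts('wrist',['knob_grip']);snap('scene');pts('scene',['knob_grip'])"
```

```text
t 15.7 pos [ 0.4328 -0.3161  0.4499] rpy [-3.135e+00 -3.000e-03  1.640e+00] F [-0.6  0.7 -0. ] w 0.0499 ff 0.0 q [-0.74  0.05  1.32 -0.    1.78 -0.81]
wrist knob_grip [([0.4346, -0.3189, 0.2592], 0.89)]
scene knob_grip [([0.4355, -0.3172, 0.2625], 0.7)]
```

Request:
play_rows(
  translation=[
    [0, 0, 0],
    [0, 0, 0],
    [0, 0, 0],
    [0, 0, 0],
    [0, 0, 0],
    [0, 0, 0],
  ],
  twist=[
    [0, 0, 0],
    [0, 0, 0],
    [0, 0, 0],
    [0, 0, 0],
    [0, 0, 0],
    [0, 0, 0],
  ],
  gripper=[-1, -1, -1, -1, -1, -1],
)

```text
time: 16.5
tool_pos: [0.4329, -0.3161, 0.4539]
ee_rot: [-3.14, 0.002, 1.64]
wrist_force: [0.5, 0.0, 1.4]
width: 0.012
finger_force: 30.0
```

Request:
play_rows(
  translation=[
    [0, 0, -0.1],
    [0, 0, -0.1],
    [0, 0, -0.1],
    [0, 0, 0],
    [0, 0, 0],
  ],
  twist=[
    [0, 0, 0],
    [0, 0, 0],
    [0, 0, 0],
    [0, 0, 0],
    [0, 0, 0],
  ],
  gripper=[-1, -1, -1, -1, -1],
)

```text
time: 17.0
tool_pos: [0.4328, -0.316, 0.4666]
ee_rot: [-3.14, 0.002, 1.64]
wrist_force: [1.8, 0.1, -0.4]
width: 0.0118
finger_force: 30.0
```

```bash
python3 -c "
from h import *
st();snap('scene');pts('scene',['knob_grip']);snap('side');pts('side',['knob_grip']);snap('wrist');pts('wrist',['knob_grip']);st();print(robot.get_obs()['wrist_torque'])"
```

```text
t 17.0 pos [ 0.4328 -0.316   0.4666] rpy [-3.14e+00  2.00e-03  1.64e+00] F [ 1.8  0.1 -0.4] w 0.0118 ff 30.0 q [-0.74  0.05  1.29 -0.    1.8  -0.81]
scene knob_grip [([0.4327, -0.3192, 0.2778], 0.75)]
side knob_grip [([0.4372, -0.3171, 0.2766], 0.56)]
wrist knob_grip [([0.4332, -0.3192, 0.2726], 0.97)]
t 17.3 pos [ 0.4327 -0.316   0.4665] rpy [-3.14e+00  3.00e-03  1.64e+00] F [ 0.5 -0.3  1.6] w 0.0121 ff 30.0 q [-0.74  0.05  1.29 -0.    1.8  -0.81]
[-0.05449344 -0.28080071 -0.24833684]
```

The knob is up about 13 mm. Turn clockwise (tool +z), then feel for the notch.

Request:
play_rows(
  translation=[
    [0, 0, 0],
    [0, 0, 0],
    [0, 0, 0],
    [0, 0, 0],
    [0, 0, 0],
    [0, 0, 0],
    [0, 0, 0],
    [0, 0, 0],
  ],
  twist=[
    [0, 0, 0.5],
    [0, 0, 1],
    [0, 0, 1],
    [0, 0, 1],
    [0, 0, 1],
    [0, 0, 1],
    [0, 0, 1],
    [0, 0, 1],
  ],
  gripper=[-1, -1, -1, -1, -1, -1, -1, -1],
)

```text
time: 18.1
tool_pos: [0.4332, -0.3161, 0.4664]
ee_rot: [3.139, 0.002, 0.887]
wrist_force: [3.1, -0.5, 1.4]
width: 0.0118
finger_force: 30.0
```

Request:
play_rows(
  translation=[
    [0, 0, 0.06],
    [0, 0, 0.06],
    [0, 0, 0.04],
    [0, 0, 0],
  ],
  twist=[
    [0, 0, 0.5],
    [0, 0, 0],
    [0, 0, 0],
    [0, 0, 0],
  ],
  gripper=[-1, -1, -1, -1],
)

```text
time: 18.5
tool_pos: [0.4329, -0.3159, 0.4618]
ee_rot: [3.137, 0.002, 0.842]
wrist_force: [3.0, -0.1, 6.5]
width: 0.0124
finger_force: 30.0
```

```bash
python3 -c "
from h import *
st();print(1.64-robot.get_obs()['ee_rot'][2],robot.get_obs()['wrist_torque'])"
```

```text
t 18.5 pos [ 0.4329 -0.3159  0.4618] rpy [3.137e+00 2.000e-03 8.420e-01] F [ 3.  -0.1  6.5] w 0.0124 ff 30.0 q [-0.74  0.05  1.3  -0.    1.79 -0.01]
0.7979013524498619 [ 0.06955051 -0.50088679 -0.04763206]
```

Request:
play_rows(
  translation=[
    [0, 0, 0.03],
    [0, 0, 0],
    [0, 0, 0],
    [0, 0, 0],
  ],
  twist=[
    [0, 0, 0.3],
    [0, 0, 0.3],
    [0, 0, 0.4],
    [0, 0, 0],
  ],
  gripper=[-1, -1, -1, -1],
)

```text
time: 18.9
tool_pos: [0.4328, -0.316, 0.4614]
ee_rot: [3.135, 0.002, 0.741]
wrist_force: [2.5, 0.2, 7.9]
width: 0.0114
finger_force: 30.0
```

Request:
play_rows(
  translation=[
    [0, 0, 0],
    [0, 0, 0],
    [0, 0, 0],
    [0, 0, 0],
  ],
  twist=[
    [0, 0, 0.3],
    [0, 0, 0.3],
    [0, 0, 0.4],
    [0, 0, 0],
  ],
  gripper=[-1, -1, -1, -1],
)

```text
time: 19.3
tool_pos: [0.4332, -0.3162, 0.4588]
ee_rot: [3.139, 0.002, 0.642]
wrist_force: [5.6, -0.9, 1.7]
width: 0.0124
finger_force: 30.0
```

The knob dropped into the notch at about 1.0 rad. Push down.

Request:
play_rows(
  translation=[
    [0, 0, 0.05],
    [0, 0, 0.05],
    [0, 0, 0.05],
    [0, 0, 0],
  ],
  twist=[
    [0, 0, 0],
    [0, 0, 0],
    [0, 0, 0],
    [0, 0, 0],
  ],
  gripper=[-1, -1, -1, -1],
)

```text
time: 19.7
tool_pos: [0.433, -0.3161, 0.4539]
ee_rot: [3.137, 0.002, 0.642]
wrist_force: [4.4, -1.6, 5.6]
width: 0.012
finger_force: 30.0
```

```bash
python3 -c "
from h import *
st();print(1.64-robot.get_obs()['ee_rot'][2],robot.get_obs()['wrist_torque'])"
```

```text
t 19.7 pos [ 0.433  -0.3161  0.4539] rpy [3.137e+00 2.000e-03 6.420e-01] F [ 4.4 -1.6  5.6] w 0.012 ff 30.0 q [-0.74  0.05  1.31 -0.    1.77  0.19]
0.9984477556367792 [-0.18186756 -0.89276337 -0.05729909]
```

Request:
play_rows(
  translation=[
    [0, 0, 0.05],
    [0, 0, 0.03],
    [0, 0, 0],
    [0, 0, 0],
  ],
  twist=[
    [0, 0, 0],
    [0, 0, 0],
    [0, 0, 0],
    [0, 0, 0],
  ],
  gripper=[-1, -1, -1, -1],
)

```text
time: 20.1
tool_pos: [0.4327, -0.3157, 0.4538]
ee_rot: [3.134, 0.001, 0.642]
wrist_force: [3.6, 0.6, 14.7]
width: 0.0118
finger_force: 30.0
```

Request:
play_rows(
  translation=[
    [0, 0, -0.03],
    [0, 0, 0],
    [0, 0, 0],
    [0, 0, 0],
    [0, 0, -0.2],
    [0, 0, -0.5],
    [0, 0, -1],
    [0, 0, -1],
  ],
  twist=[
    [0, 0, 0],
    [0, 0, 0],
    [0, 0, 0],
    [0, 0, 0],
    [0, 0, 0],
    [0, 0, 0],
    [0, 0, 0],
    [0, 0, 0],
  ],
  gripper=[0, 0, 0, 0, 0, 0, 0, 0],
)

```text
time: 20.9
tool_pos: [0.4329, -0.3158, 0.5588]
ee_rot: [-3.139, 0.004, 0.64]
wrist_force: [0.3, -0.7, -0.1]
width: 0.0466
finger_force: 0.0
```

Run:
```python
from h import *
st()
for c in('scene','side','wrist'): snap(c,'end_'+c+'.png');pts(c,['knob_grip','sheet_handle','sheet','glue_stick','insert_jar'])
a=cv2.imread('pics/end_wrist.png')[::-1,::-1][100:400,120:440];b=cv2.imread('pics/end_scene.png')[170:330,290:450]
cv2.imwrite('pics/end.png',np.hstack([cv2.resize(a,(400,375)),cv2.resize(b,(375,375))]))
```

```text
t 20.9 pos [ 0.4329 -0.3158  0.5588] rpy [-3.139  0.004  0.64 ] F [ 0.3 -0.7 -0.1] w 0.0466 ff 0.0 q [-0.74  0.08  1.08 -0.    1.99  0.19]
scene knob_grip [([0.4368, -0.319, 0.2592], 0.81)]
scene sheet_handle [([0.5032, -0.1417, 0.1044], 0.55)]
scene sheet [([0.5089, -0.263, 0.08], 0.97)]
scene glue_stick [([0.4274, -0.4513, 0.0025], 0.72)]
scene insert_jar [([0.3561, -0.4418, -0.0016], 0.64)]
side knob_grip [([0.4365, -0.3163, 0.2586], 0.94)]
side sheet_handle [([0.5025, -0.1349, 0.106], 0.82)]
side sheet [([0.511, -0.2656, 0.0874], 0.66)]
side glue_stick [([0.43, -0.4526, 0.0025], 0.62)]
side insert_jar [([0.3556, -0.4397, -0.0014], 0.83)]
wrist knob_grip [([0.4331, -0.3207, 0.2592], 0.97)]
wrist sheet_handle [([0.498, -0.1408, 0.105], 0.72)]
wrist sheet []
wrist glue_stick [([0.4284, -0.4544, 0.0051], 0.88)]
wrist insert_jar [([0.3536, -0.444, -0.0022], 0.79)]
```

View pics/end.png

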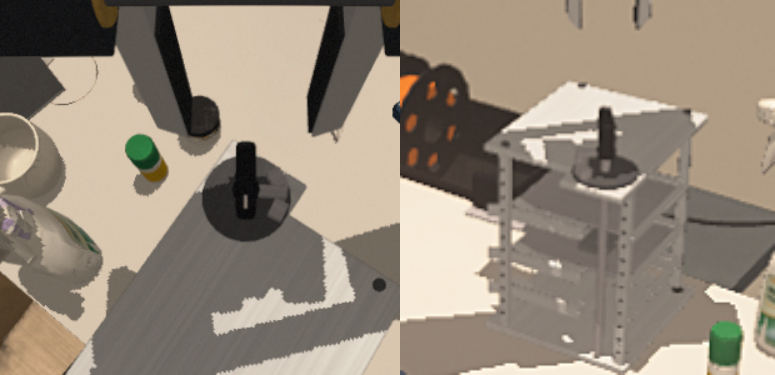

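The wing is turned about 1 rad and is down at z≈0.26. The sheet is home on the middle rails, the bystanders are standing and the gripper is clear.

```bash
python3 -c "
from bench import robot
print(robot.close_job())"
```

```text
the job is handed in; nothing more can be done
None
```

I handed the job in at about 21 s of robot time, and no verdict came back: the sheet is home on the middle rails (the gap to the sheet above measured about 50 mm), the knob is turned about 1.0 rad and pushed down in its notch, and the glue stick and jar are still standing.

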